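Check a sword guard's recorded weight on a lockable balance

TASK

Check the recorded weight of the round black iron sword guard, 150 g: with the balance's beam still locked, set the guard down gently on one plate and stand 150 g of brass weights, the 100 and the 50, upright on the other. Then slide the red beam lock fully across to its free end stop, take the hand off and let the beam settle level for about two seconds. Finally slide the lock fully back home, leave the guard and the two weights lying on their plates, and leave the other guards and weights where they are.

Things in the scene. Friction and masses are not known exactly. Their poses are not given: they have to be found in the camera images.
- balance: Two-plate balance, fixed: dark grey-blue base 345 mm wide. Origin: centre of the main base's underside, on the table; own x points away from the front, y to the left plate, z up. An apron at the front (-x), 125 mm wide, 40 mm high, reaching 155 mm from the origin, carries the beam lock. Between the plates stand a white scale, 60 mm wide, and a pointer, up to 153 mm above the table.
- plate_l_top (a point): Centre of the upper face of the left (+y) plate: flat steel, 130 mm diameter, 4 mm thick, 112 mm above the table when level, 105 mm left of the balance's middle. It stays horizontal and moves only up and down, at most 11.5 mm. Where on the plate a load stands does not matter.
- plate_r_top (a point): The same for the right (-y) plate, 105 mm right of the balance's middle; the two plates move opposite ways.
- beam (a joint): Beam angle in rad: 0 is level, positive when the left plate is high, stops at +-0.11. When free, 20 g of difference tilts it about 0.06; it settles within about 1.5 s.
- lock (a joint): Position of the beam lock slide in m: 0 = home at its right end stop (red dot), beam locked; 0.040 = left end stop (green dot), beam free. It slides along the balance's +y, with about 2 N of friction, and stays where it is left. It starts home; a beam loaded unevenly drops as it is freed and resists locking.
- lock_grip (a point): Centre of the beam lock's red grip: an upright block 14 mm wide in the sliding direction (y of the balance), 22 mm deep, from 44 to 70 mm above the table; this point is 57 mm up. It stands 115 mm in front of the balance's middle line, 50 mm before the plates' front edges. Its black foot is 26 mm wide, its top 44 mm above the table.
- tray: Black display tray with bright green lining, 205 mm (its x) by 105 mm, fixed; rim and divider 12 mm high. Origin: centre of its underside. Two green cushions 42 mm square, top 28 mm above the table, at x = -49 and +49 mm, each with a guard lying on it.
- guard_center (a point): The guard to be weighed: round black iron sword guard with fine radial flutes, 66 mm diameter, 6 mm thick, 150 g, lying flat on one of the tray's cushions (underside 28 mm above the table), its edge overhanging the cushion all round. Point: its centre, half-way up.
- guard2_center (a point): The other guard in the tray: brown bronze, four-lobed, about 64 mm across, 5 mm thick; a bystander. Point: its centre.
- weight_board: Dark wooden board lined in green, 215 mm (its x) by 70 mm, fixed; origin: centre of its underside. The brass weights stand on it in a row along its x, 52 mm apart, in any order, feet 15 mm above the table. Along its long sides run edges 18 mm high, 31 to 35 mm from the middle line.
- w200_center (a point): 200 g brass knob weight, the largest: body 28 mm diameter, 31 mm high, 46 mm with its knob; a bystander. Point: on its axis, half-way up (23 mm above its foot).
- w100_center (a point): 100 g brass knob weight, second largest: body 22 mm diameter, 25 mm high, 38 mm with its 14 mm knob. Point: on its axis, half-way up (19 mm above its foot).
- w50_center (a point): 50 g brass knob weight, third in size: body 18 mm diameter, 18 mm high, 29 mm with its 11.5 mm knob. Point: on its axis, half-way up (14.5 mm above its foot).
- w20_center (a point): 20 g brass knob weight, the smallest: body 14 mm diameter, 11 mm high, 20 mm with its knob; a bystander. Point: on its axis, half-way up.
Things that resemble listed ones, but are neither listed nor needed, are in the scene too. Of the things like the part that bears guard_center, leave any that is green; of the rest the larger one is meant. Of the things that look like the weight_board, take the one that is farthest from the robot's base at the start.

How it is judged (in metres and radians):
On the way, in this order (a step that is already met when the one before it is completed fails the run):
1. with the lock home, the guard lies on one plate and the 100 g and 50 g weights stand on the other (((z of guard_center in the frame of plate_l_top between -0.003 and 0.009 m and horizontal distance between guard_center and plate_l_top below 0.05 m and z of w100_center in the frame of plate_r_top between 0.013 and 0.025 m and horizontal distance between each of w100_center, w50_center and plate_r_top below 0.06 m and z of w50_center in the frame of plate_r_top between 0.0085 and 0.0205 m) or (z of guard_center in the frame of plate_r_top between -0.003 and 0.009 m and horizontal distance between guard_center and plate_r_top below 0.05 m and z of w100_center in the frame of plate_l_top between 0.013 and 0.025 m and horizontal distance between each of w100_center, w50_center and plate_l_top below 0.06 m and z of w50_center in the frame of plate_l_top between 0.0085 and 0.0205 m)) and angle between each of w100_center, w50_center's own z axis and vertical below 0.15 rad and value of joint lock below 0.003 m), for 0.2 s.
2. the lock is at its free end stop, the hand is off the balance and its load, and the beam has stayed level for 0.8 s (value of joint lock above 0.037 m and ((z of guard_center in the frame of plate_l_top between -0.003 and 0.009 m and horizontal distance between guard_center and plate_l_top below 0.05 m and z of w100_center in the frame of plate_r_top between 0.013 and 0.025 m and horizontal distance between each of w100_center, w50_center and plate_r_top below 0.06 m and z of w50_center in the frame of plate_r_top between 0.0085 and 0.0205 m) or (z of guard_center in the frame of plate_r_top between -0.003 and 0.009 m and horizontal distance between guard_center and plate_r_top below 0.05 m and z of w100_center in the frame of plate_l_top between 0.013 and 0.025 m and horizontal distance between each of w100_center, w50_center and plate_l_top below 0.06 m and z of w50_center in the frame of plate_l_top between 0.0085 and 0.0205 m)) and value of joint beam between -0.02 and 0.02 rad and contact force between each of the fingers, the arm and balance below 0.1 N and contact force between the fingers and guard below 0.1 N and contact force between the fingers and w100 below 0.1 N and contact force between the fingers and w50 below 0.1 N), for 0.8 s.
3. the lock is back home with the load still on the plates (value of joint lock below 0.003 m and ((z of guard_center in the frame of plate_l_top between -0.003 and 0.009 m and horizontal distance between guard_center and plate_l_top below 0.05 m and z of w100_center in the frame of plate_r_top between 0.013 and 0.025 m and horizontal distance between each of w100_center, w50_center and plate_r_top below 0.06 m and z of w50_center in the frame of plate_r_top between 0.0085 and 0.0205 m) or (z of guard_center in the frame of plate_r_top between -0.003 and 0.009 m and horizontal distance between guard_center and plate_r_top below 0.05 m and z of w100_center in the frame of plate_l_top between 0.013 and 0.025 m and horizontal distance between each of w100_center, w50_center and plate_l_top below 0.06 m and z of w50_center in the frame of plate_l_top between 0.0085 and 0.0205 m))), for 0.2 s.
At the end, for the whole second after the job is handed in: The lock is home (within 3 mm of its locked end stop) with the beam level (within 0.02 rad); the guard lies flat on one plate (its centre within 50 mm of the plate's centre) and the 100 g and 50 g weights stand upright on the other (within 60 mm of its centre), all at rest and released (all of step 3 and angle between each of w100_center, w50_center's own z axis and vertical below 0.15 rad and value of joint beam between -0.02 and 0.02 rad and contact force between the fingers and balance below 0.1 N and contact force between the fingers and guard below 0.1 N and contact force between the fingers and w100 below 0.1 N and contact force between the fingers and w50 below 0.1 N and linear speed of each of guard, w100, w50 below 0.02 m/s); the robot touches nothing.
It fails at once if the guard is dropped (falls faster than 0.6 m/s out of the hand, about 2 cm) (linear speed of guard above 0.6 m/s and contact force between the fingers and guard below 0.02 N).
It fails at once if the other guard in the tray or another weight is shifted by more than 30 mm (distance of any of guard2_center, w200_center, w20_center from where it was at the start of the episode above 0.03 m).
It also fails if it takes over 72 s, if anything falls off the work surface, if the arm or the gripper's body presses on something with over 40 N, if the wrist force passes 120 N, or if a joint passes its speed limit or range.

ROBOT

A 6-joint arm with a two-finger parallel gripper is mounted at the origin on the work surface. World frame = base frame: x ahead of the robot, y to its left, z up, the work surface at z = 0. Lengths are in mm, angles in rad, forces in N, time in s.
With the tool pointing down it reaches from about 400 to 925 mm from the base axis. Payload 12.5 kg.
Tool frame: the origin (TCP) lies on the front face of the gripper's body, between the roots of the fingers; the fingertips stand 78 mm ahead of it and the grasp point (between the pads) lies 59 mm ahead of it (env.nose_length is the distance from the TCP to the fingertips, in mm); z points along the fingers, y is the line along which they close (so a half turn about z gives the same grasp; the last joint's range is limited). The gripper opens to 95 mm and grips with 3 to 60 N. Pads are 20 mm wide; open, the fingers measure 119 mm over their backs; the gripper's body (75 mm by 180 mm) begins 59 mm behind the grasp point.
Start: joints at [1.025, 0.491, 1.559, -0, 1.092, -0.106], TCP at [266.082, 565.543, 292.261] pointing down, gripper open.
Joint ranges: [-3.1, 3.1], [-0.84, 2.19], [0.05, 2.79], [-1.13, 4.28], [0.06, 2.93], [-2.69, 2.69]. Speed limits (rad/s): [2.22, 2.22, 2.79, 3.14, 3.14, 3.14].

INTERFACE

Orientations are given as [roll, pitch, yaw] about the fixed x, y, z axes, in that order (R = Rz(yaw) Ry(pitch) Rx(roll)).
In Python, from cell import env gives the robot as it stands.
- The arm moves only by the tool jog_arm, never from a script. Its argument "motion" is a list of rows, each a list of 7 numbers: the turn, a rotation vector about the tool's x, y, z in degrees, then the shift along the tool's x, y, z in mm, then the finger opening in mm, from 0 to 95.1. In form: [[wx, wy, wz, x, y, z, hand], ...]. A call has 1 to 10 rows; each row shifts and turns the commanded pose from where the row before left it, along the tool's axes as they then stand; what a row does not reach is not made up. A row lasts 1/8 s, in which the tool goes at most 62.5 mm and 10.7 degrees, less where a joint would pass 70% of its speed; a pose out of reach is approached as far as the arm can. A call is refused whole if a number of a shift passes 62.5 or a number of a turn 10.7, either way. A call with a gripper value outside its range is refused whole. The fingers move at their own pace and stop on an object; the grip force is fixed at half the most. Time passes only in rows, so rows that do not move let the fingers close. It gives the time, the measured TCP pose, the force, the opening and the grip force at its end, in the units of the state.
- env.state(): the state, without advancing time (a new reading comes with each control period).
- env.read_camera(name): name is "scene" or "side" or "wrist"; returns a dict with "color" (480x640x3 uint8, red, green, blue), "z_map" (480x640 float32, mm along the optical axis (not along the pixel's ray), 0 where there is no reading), "camera_matrix" (3x3 intrinsics, pixels), "k1" (the pictures are not rectified: a ray, as slopes to the right and down, at radius r is drawn at 1 + k1 r^2 times it, then the intrinsics apply), "world_to_cam" (4x4, takes a point from world to camera coordinates). Camera axes: x right, y up, looking along -z (the intrinsics and any distortion apply to the point x, -y, -z); pixel columns grow to the right and rows downward; lengths in mm; the calibration is good to about 2 mm. A picture is of the moment at which its call begins.
- env.job_done(): hands the job in; it is judged then, once.
Trained networks look in the newest picture that a camera, given by its name, has taken for a name from the list of things; names that differ only in an ending like _2 or _b are one class to them, and where a whole thing is asked for, a point or a joint stands for the part that bears it (a point fixed in the world has none). Each returns a list of dicts, best first, with "score" (0 to 1); they miss things now and then, are a little off and sometimes report something else, mostly with a low value. They report only what shows in the picture. A call takes as long as a camera call. They do not tell look-alikes from the thing itself.
- env.recognise(camera, thing): "location" ([column, row] in pixels, amid what is visible of it).
The state is a dict: "t": time; "joints": joint angles; "qvel": joint speeds; "tau": joint torques, N m; "eef_pos": TCP position; "tcp_rot": TCP orientation; "ft_force": force on the tool from outside, world axes, zero at the start; "moment": the same for the moment, N m; "opening": opening from 0.0 (shut) to 1.0 (fully open); "grip_force": force on a finger pad.
Only numpy, scipy, OpenCV 4.12 (cv2) and the standard library are available. Lean on these libraries where they do the work, as an engineer would, in place of code of your own. Each camera call takes 0.05 s, during which the arm holds its last target. There are 200 camera calls.

## Working session

There is one attempt and no reset: what is moved stays moved. The work goes in short steps, Python scripts to look and compute and a tool call to move; the robot and the scene stay as the last step left them, time stands still between calls to the robot, and variables do not carry over. Pictures are saved under pics/ and viewed, at most 10 in all, crops included, and the job is handed in when it is done.

Besides the shell and the picture viewer there is one more tool, called after "Call:" by a JSON object that holds its "api" and its "payload". jog_arm: Moves the arm, as the interface text tells. Its arguments: {"type":"object","properties":{"motion":{"type":"array"}},"required":["motion"]}

```bash
mkdir -p pics
cat > h.py <<'E'
import numpy as np, cv2
from cell import env
def cam(n):
    return env.read_camera(n)
def world(c,u,v,z=None,zw=None):
    "pixel -> world, by depth map, or on world plane z=zw"
    K=c["camera_matrix"];k=c["k1"]
    p=cv2.undistortPoints(np.array([[[u,v]]],float),K,np.array([k,0,0,0,0],float))[0,0]
    W=np.linalg.inv(c["world_to_cam"]); d=np.array([p[0],-p[1],-1.])
    if zw is None:
        z=c["z_map"][int(round(v)),int(round(u))] if z is None else z
        return (W@np.r_[d*z,1])[:3]
    o=W[:3,3]; dw=W[:3,:3]@d
    return o+dw*(zw-o[2])/dw[2]
def cloud(c):
    K=c["camera_matrix"];h,w=c["z_map"].shape
    uv=np.stack(np.meshgrid(np.arange(w),np.arange(h)),-1).reshape(-1,1,2).astype(float)
    p=cv2.undistortPoints(uv,K,np.array([c["k1"],0,0,0,0],float))[:,0]
    z=c["z_map"].reshape(-1,1)
    P=np.c_[p[:,:1]*z,-p[:,1:]*z,-z,np.ones(len(z))]
    return (P@np.linalg.inv(c["world_to_cam"]).T)[:,:3].reshape(h,w,3)
def save(n,img,):
    cv2.imwrite("pics/"+n,img[...,::-1])
E
python3 - <<'E'
from h import *
a={n:cam(n) for n in("scene","side")}
for n,c in a.items():
    save(n+"0.png",c["color"])
    print(n,np.linalg.inv(c["world_to_cam"])[:3,3].round())
    for t in["balance","lock_grip","tray","guard_center","guard2_center","weight_board","w200_center","w100_center","w50_center","w20_center","plate_l_top"]:
        r=env.recognise(n,t)
        print(t,[(np.round(q["location"]).tolist(),round(q["score"],2),world(c,*q["location"]).round().tolist()) for q in r])
print(env.state())
E
```

```text
scene [1313. -460. 1090.]
balance [([363.0, 290.0], 0.95, [588.0, 17.0, 54.0])]
lock_grip [([340.0, 267.0], 0.78, [489.0, 10.0, 38.0])]
tray [([203.0, 328.0], 0.59, [502.0, -347.0, 30.0])]
guard_center [([208.0, 339.0], 0.85, [541.0, -348.0, 37.0]), ([153.0, 362.0], 0.79, [519.0, -471.0, 7.0]), ([206.0, 402.0], 0.56, [663.0, -401.0, 5.0]), ([453.0, 231.0], 0.21, [518.0, 328.0, 39.0])]
guard2_center [([192.0, 306.0], 0.76, [428.0, -347.0, 27.0]), ([334.0, 266.0], 0.28, [503.0, -12.0, 66.0])]
weight_board [([462.0, 241.0], 0.76, [536.0, 348.0, 10.0]), ([426.0, 172.0], 0.63, [261.0, 425.0, 15.0]), ([438.0, 220.0], 0.21, [461.0, 324.0, 33.0])]
w200_center [([451.0, 232.0], 0.66, [516.0, 325.0, 37.0])]
w100_center []
w50_center []
w20_center []
plate_l_top [([439.0, 219.0], 0.35, [458.0, 329.0, 31.0])]
side [ 225. -941. 1034.]
balance [([360.0, 234.0], 0.7, [580.0, 13.0, 40.0])]
lock_grip [([342.0, 239.0], 0.58, [530.0, -4.0, 50.0])]
tray [([366.0, 381.0], 0.65, [479.0, -356.0, 9.0])]
guard_center [([460.0, 378.0], 0.93, [663.0, -402.0, 9.0]), ([389.0, 361.0], 0.58, [530.0, -340.0, 34.0])
[... 429 characters left out ...]
168.0], 0.23, [454.0, 324.0, 27.0])]
{'t': 1.2, 'joints': array([ 1.02538891e+00,  4.90875359e-01,  1.55885621e+00, -2.54280401e-05,
        1.09168101e+00, -1.05585357e-01]), 'qvel': array([ 0.00116977, -0.00044619,  0.00041915,  0.00182767,  0.00016767,
        0.0001468 ]), 'tau': array([-1.08319618e-03, -6.12479639e+01, -2.58432859e+01,  6.93432754e-02,
        4.45140456e-02, -2.78317316e-05]), 'eef_pos': array([266.10208691, 565.55422285, 292.29136372]), 'tcp_rot': array([3.14141596e+00, 4.14193777e-05, 2.70178231e+00]), 'ft_force': array([ 0.46510728, -0.09898953,  0.38538794]), 'moment': array([-0.03768773, -0.00213918, -0.01176093]), 'grip_force': 0.0, 'opening': 1.0003895809172527}
```

View pictures.

View pics/scene0.png

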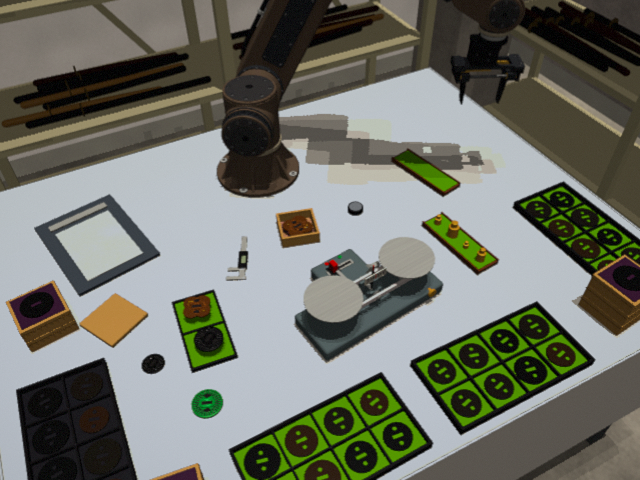

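View pics/side0.png

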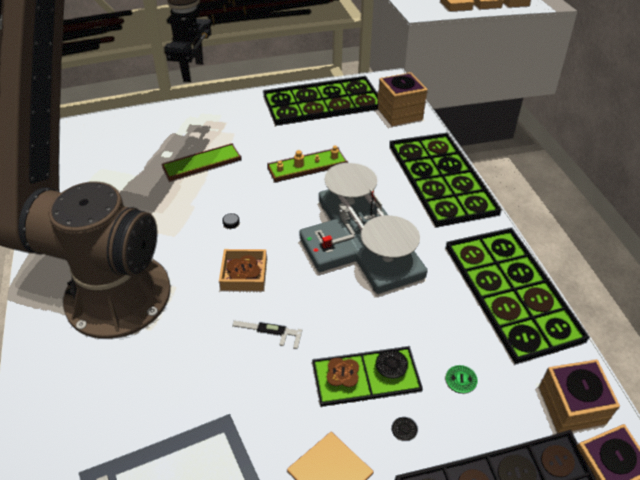

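Run:
```python
from h import *
s=cam("side");c=cam("scene")
f=lambda c,u,v,w,h:cv2.resize(c["color"][v:v+h,u:u+w],(400,300),interpolation=cv2.INTER_CUBIC)
save("crop.png",np.vstack([np.hstack([f(s,260,135,100,75),f(c,410,200,100,75)]),np.hstack([f(s,310,335,120,90),f(c,150,280,120,90)])]))
for n,c in(("side",s),("scene",c)):
    P=cloud(c)
    def comp(m,lab,mn=15):
        k,L,st,_=cv2.connectedComponentsWithStats(m.astype(np.uint8))
        for i in range(1,k):
            if st[i,4]>=mn:
                q=P[L==i]; print(n,lab,st[i,4],q.mean(0).round(1),q.min(0).round(),q.max(0).round())
    reg=lambda x0,x1,y0,y1,z0,z1:(P[...,0]>x0)&(P[...,0]<x1)&(P[...,1]>y0)&(P[...,1]<y1)&(P[...,2]>z0)&(P[...,2]<z1)
    comp(reg(420,650,270,400,22,80),"w",4)
    comp(reg(350,620,-450,-280,29,60),"g")
    comp(reg(400,750,-200,250,107,120),"plate",100)
    col=c["color"].astype(int); red=(col[...,0]>120)&(col[...,1]<60)&(col[...,2]<60)
    comp(red&reg(400,600,-100,100,35,90),"red",4)
    grn=(col[...,1]>100)&(col[...,0]<1.2*col[...,1])&(col[...,2]<60)
    comp(grn&reg(400,650,270,420,0,30),"board",50)
    for pl in (reg(400,750,-200,250,107,120),):
        k,L,st,_=cv2.connectedComponentsWithStats(pl.astype(np.uint8))
        for i in range(1,k):
            if st[i,4]>200:
                q=P[L==i][:,:2].astype(np.float32); print("  circ",cv2.minEnclosingCircle(q))
```

```text
side w 83 [612.  343.5  38.6] [601. 333.  22.] [633. 381.  58.]
side w 138 [507.3 331.6  43.3] [495. 320.  22.] [521. 346.  66.]
side w 23 [560.8 338.5  29. ] [554. 331.  22.] [566. 350.  39.]
side w 54 [453.7 325.3  34. ] [445. 314.  22.] [463. 337.  51.]
side g 755 [ 534.  -345.8   33.7] [ 501. -378.   29.] [ 568. -311.   40.]
side g 780 [ 434.9 -339.6   33.1] [ 401. -376.   29.] [ 469. -303.   39.]
side plate 1424 [589.2 129.2 112.3] [525.  63. 107.] [654. 197. 119.]
side plate 1928 [617.8 -79.3 112.3] [ 554. -143.  107.] [684. -10. 119.]
side red 33 [492.  -10.7  69.6] [482. -18.  65.] [502.  -4.  75.]
side red 5 [464.6 -12.4  41.3] [461. -15.  38.] [466.  -8.  43.]
side board 758 [529.5 338.   16.2] [429. 296.  10.] [635. 384.  29.]
  circ ((591.6882934570312, 130.17274475097656), 67.72870635986328)
  circ ((617.333251953125, -76.83377838134766), 67.22337341308594)
scene w 53 [456.1 327.4  32.9] [446. 320.  22.] [466. 343.  46.]
scene w 147 [513.  333.3  42.9] [495. 320.  22.] [527. 350.  65.]
scene w 26 [562.1 339.1  28.4] [555. 332.  23.] [569. 346.  37.]
scene w 95 [615.7 342.8  39. ] [601. 334.  22.] [626. 359.  56.]
scene g 484 [ 437.3 -340.6   32.4] [ 398. -375.   29.] [ 472. -306.   39.]
scene g 562 [ 535.7 -347.1   33. ] [ 502. -379.   29.] [ 567. -314.   39.]
scene plate 1807 [590.9 128.7 110.8] [524.  62. 107.] [657. 196. 118.]
scene plate 2186 [619.5 -80.3 111.3] [ 552. -144.  107.] [683. -14. 117.]
scene red 34 [493.1  -9.9  67.9] [478. -16.  40.] [504.   9.  74.]
scene red 10 [465.4 -13.   41.3] [460. -18.  37.] [483.  -8.  59.]
scene board 910 [538.6 338.8  14. ] [426. 298.   7.] [637. 381.  29.]
  circ ((589.158203125, 129.07720947265625), 67.98815155029297)
  circ ((617.1226806640625, -80.11629486083984), 67.00629425048828)
```

View pics/crop.png

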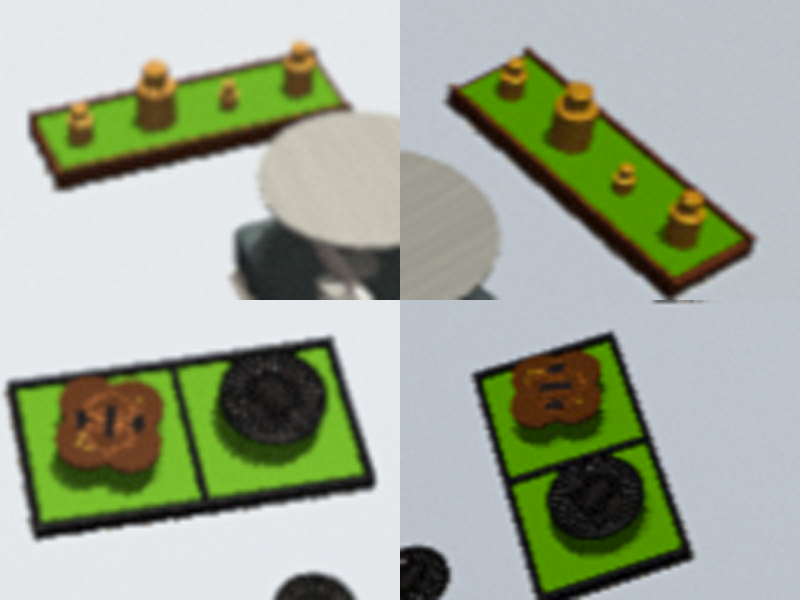

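Meant are the black guard in the tray, scene pixel (208,339): the loose black one at (153,362) is smaller, and the one at (206,402) is green. The board at scene (462,241) is the farther of the two and carries the weights; the empty one at (426,172) is nearer. Side and scene crops confirm both. Along the board from the base end stand 50, 200, 20, 100.

```bash
cat >> h.py <<'E'
def plan(x,y,tipz,yawdeg):
    "wz turn (deg) first, then total tool-frame shift in the turned frame"
    s=env.state();p=s["eef_pos"];yaw=s["tcp_rot"][2]
    t=np.radians(yawdeg);w=(np.degrees(yaw-t)+180)%360-180
    d=np.array([x,y,tipz+78])-p
    print("turn wz",round(w,2),"shift",np.round([d[0]*np.cos(t)+d[1]*np.sin(t),d[0]*np.sin(t)-d[1]*np.cos(t),-d[2]],1))
E
python3 -c "
from h import *
plan(590,338,200,186.5)"
```

```text
turn wz -31.7 shift [-296.1 -262.8   14.2]
```

Call:
{"api": "jog_arm", "payload": {"motion": [[0, 0, -10.6, 0, 0, 0, 60], [0, 0, -10.6, 0, 0, 0, 60], [0, 0, -10.5, 0, 0, 0, 60], [0, 0, 0, -49, -44, 2, 60], [0, 0, 0, -49, -44, 2, 60], [0, 0, 0, -49, -44, 2, 60], [0, 0, 0, -49, -44, 2, 60], [0, 0, 0, -49, -44, 2, 60], [0, 0, 0, -50, -43, 4, 60]]}}

```text
t: 2.42
eef_pos: [573.8, 348.0, 279.2]
tcp_rot: [3.141, 0.001, -3.028]
ft_force: [0.3, 0.8, -0.2]
opening: 0.629
grip_force: 0.0
```

Run:
```python
from h import *
c=cam("wrist");save("wrist1.png",c["color"]);s=env.state()
print(s["t"],s["eef_pos"].round(1),np.degrees(s["tcp_rot"]).round(2),s["joints"].round(2))
P=cloud(c);z=P[...,2]
m=(z>24)&(z<75)&(c["z_map"]>0)&(P[...,1]>260)&(P[...,1]<420)
k,L,st,_=cv2.connectedComponentsWithStats(m.astype(np.uint8))
for i in range(1,k):
    if st[i,4]>30:
        q=P[L==i]; print(st[i].tolist(),q.mean(0).round(1),q.min(0).round(),q.max(0).round(1)); 
        t=q[q[:,2]>q[:,2].max()-6]; print("  knob",t.mean(0).round(1))
```

```text
2.475 [579.  343.7 278.1] [-1.7993e+02  1.0000e-01 -1.7371e+02] [ 0.44  0.57  1.45 -0.    1.12 -1.24]
[295, 50, 24, 26, 471] [453.5 330.2  37.8] [444. 321.  24.] [461.4 338.9  46.7]
  knob [452.6 330.   44.1]
[291, 118, 37, 38, 1046] [506.8 338.2  53.2] [494. 325.  45.] [520.8 351.6  63.7]
  knob [507.1 338.2  61.2]
[298, 192, 17, 17, 217] [558.1 341.3  30.4] [552. 335.  24.] [565.6 348.2  37.2]
  knob [558.7 341.3  35. ]
[293, 248, 26, 31, 631] [607.5 347.   43.5] [600. 336.  24.] [620.2 357.8  55.4]
  knob [610.3 347.2  53. ]
```

View pics/wrist1.png

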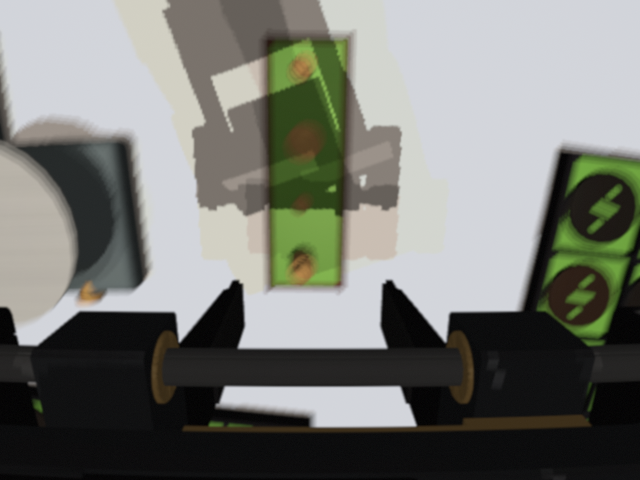

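The wrist picture, blurred by residual motion, shows the board upright in the middle with the 50 at (302,68), 200 at (303,140), 20 at (302,200) and 100 at (300,265), and the fingertips at (238,285) and (388,285). I measure once more at rest.

```bash
cat > m.py <<'E'
from h import *
import time
cam("wrist");c=cam("wrist");s=env.state()
print(s["t"],s["eef_pos"].round(1),np.degrees(s["tcp_rot"]).round(2))
P=cloud(c);z=P[...,2]
m=(z>24)&(z<75)&(c["z_map"]>0)&(P[...,1]>260)&(P[...,1]<420)
k,L,st,_=cv2.connectedComponentsWithStats(m.astype(np.uint8))
for i in range(1,k):
    if st[i,4]>30:
        q=P[L==i]; print(st[i].tolist(),q.min(0).round(),q.max(0).round(1)); 
        t=q[q[:,2]>q[:,2].max()-6]; print("  knob",t.mean(0).round(1),(t.min(0)/2+t.max(0)/2).round(1))
plan(613,344,60,186.5)
E
python3 m.py
```

```text
2.575 [574.3 347.3 278.2] [-1.7998e+02 -3.0000e-02 -1.7372e+02]
[298, 46, 24, 27, 483] [444. 321.  24.] [461.3 338.8  47. ]
  knob [452.5 330.1  44.1] [452.1 330.1  44.2]
[294, 115, 37, 38, 1065] [494. 324.  44.] [520.7 351.7  63.8]
  knob [507.2 338.2  61.2] [507.2 338.1  61.2]
[301, 190, 17, 17, 218] [552. 334.  24.] [565.7 347.9  37. ]
  knob [558.8 341.3  34.8] [559.1 341.2  34.7]
[297, 246, 26, 31, 634] [599. 336.  24.] [620.7 357.7  55. ]
  knob [610.4 347.1  52.9] [611.1 347.3  52. ]
turn wz -0.22 shift [-38.1  -7.6 140.2]
```

Call:
{"api": "jog_arm", "payload": {"motion": [[0, 0, 0, -36.8, -5.4, 20, 50], [0, 0, 0, 0, 0, 45, 50], [0, 0, 0, 0, 0, 45, 50], [0, 0, 0, 0, 0, 35, 50], [0, 0, 0, 0, 0, 20, 50], [0, 0, 0, 0, 0, 14, 50], [0, 0, 0, 0, 0, 0, 50]]}}

```text
t: 3.45
eef_pos: [609.3, 348.5, 99.9]
tcp_rot: [-3.142, -0.0, -3.028]
ft_force: [-0.5, 0.2, -0.4]
opening: 0.524
grip_force: 0.0
```

```bash
python3 -c "
from h import *
c=cam('wrist');save('wrist2.png',c['color'][150:]);print(env.state()['eef_pos'],env.state()['ft_force'])
plan(611.5,346,21,186.3)"
```

```text
[609.56454948 348.54494069 100.66672677] [0.46757049 0.45718287 0.84458211]
turn wz 0.21 shift [-1.6 -2.7  1.7]
```

View pics/wrist2.png

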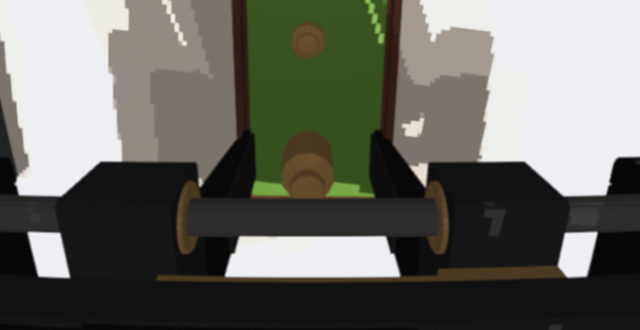

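The 100 is at column 307, between the fingertips at columns 253 and 372, so it is nearly centred. I grip it.

Call:
{"api": "jog_arm", "payload": {"motion": [[0, 0, 0, -1, -1, 1.5, 30], [0, 0, 0, 0, 0, 0, 15], [0, 0, 0, 0, 0, 0, 10], [0, 0, 0, 0, 0, 0, 10], [0, 0, 0, 0, 0, 0, 10], [0, 0, 0, 0, 0, -20, 10], [0, 0, 0, 0, 0, -50, 10], [0, 0, 0, 0, 0, -50, 10], [0, 0, 0, 0, 0, -30, 10]]}}

```text
t: 4.62
eef_pos: [610.6, 347.6, 252.6]
tcp_rot: [3.14, 0.003, -3.028]
ft_force: [-0.1, 0.4, -1.4]
opening: 0.221
grip_force: 30.0
```

```bash
python3 -c "
from h import *
c=cam('wrist')
plan(616,126,140,187.66)"
```

```text
turn wz -1.15 shift [  24.9 -220.5   38.1]
```

Call:
{"api": "jog_arm", "payload": {"motion": [[0, 0, -1.1, 6, -54, 0, 10], [0, 0, 0, 6, -54, 0, 10], [0, 0, 0, 6, -54, 0, 10], [0, 0, 0, 6, -53, 0, 10], [0, 0, 0, 0, 0, 20, 10], [0, 0, 0, 0, 0, 18, 10], [0, 0, 0, 0, 0, 0, 10]]}}

```text
t: 5.55
eef_pos: [613.6, 131.6, 209.2]
tcp_rot: [3.141, -0.003, -3.008]
ft_force: [0.6, -0.1, -0.6]
opening: 0.223
grip_force: 30.0
```

```bash
python3 -c "
from h import *
print(env.state()['eef_pos'])
plan(615,132,119,187.66)"
```

```text
[613.59884851 131.57481436 209.16927804]
turn wz -0.02 shift [-1.4  0.2 12.2]
```

Call:
{"api": "jog_arm", "payload": {"motion": [[0, 0, 0, -1, 0, 5, 10], [0, 0, 0, 0, 0, 5, 10], [0, 0, 0, 0, 0, 0, 10], [0, 0, 0, 0, 0, 0, 10]]}}

```text
t: 6.05
eef_pos: [615.2, 131.3, 200.7]
tcp_rot: [3.142, 0.0, -3.009]
ft_force: [0.1, 0.8, -1.5]
opening: 0.223
grip_force: 30.0
```

Call:
{"api": "jog_arm", "payload": {"motion": [[0, 0, 0, 0, 0, 2, 10], [0, 0, 0, 0, 0, 1.2, 10], [0, 0, 0, 0, 0, 0, 10], [0, 0, 0, 0, 0, 0, 10]]}}

```text
t: 6.55
eef_pos: [615.1, 131.2, 197.3]
tcp_rot: [3.142, 0.0, -3.009]
ft_force: [0.9, -0.4, -0.5]
opening: 0.224
grip_force: 30.0
```

Call:
{"api": "jog_arm", "payload": {"motion": [[0, 0, 0, 0, 0, 0.8, 10], [0, 0, 0, 0, 0, 0, 10], [0, 0, 0, 0, 0, 0, 28], [0, 0, 0, 0, 0, 0, 40], [0, 0, 0, 0, 0, 0, 45], [0, 0, 0, 0, 0, -20, 50], [0, 0, 0, 0, 0, -45, 50], [0, 0, 0, 0, 0, -30, 50]]}}

```text
t: 7.55
eef_pos: [615.3, 131.2, 293.4]
tcp_rot: [3.142, 0.002, -3.009]
ft_force: [0.6, -0.5, -1.0]
opening: 0.526
grip_force: 0.0
```

```bash
python3 -c "
from h import *
cam('wrist')
plan(453.5,329,120,186.3)
c=cam('scene');P=cloud(c)
m=(P[...,2]>117)&(P[...,2]<170)&(abs(P[...,0]-600)<60)&(abs(P[...,1]-130)<60)
q=P[m];print(len(q),q.min(0),q.max(0))"
```

```text
turn wz 1.31 shift [139.8 214.3  99.1]
115 [606.09721874 117.09298385 117.50224086] [627.72178554 139.41841941 149.15003266]
```

Call:
{"api": "jog_arm", "payload": {"motion": [[0, 0, 1.3, 28, 43, 5, 45], [0, 0, 0, 28, 43, 10, 45], [0, 0, 0, 28, 43, 10, 45], [0, 0, 0, 28, 43, 20, 45], [0, 0, 0, 28, 42, 20, 45], [0, 0, 0, 0, 0, 30, 45], [0, 0, 0, 0, 0, 40, 45], [0, 0, 0, 0, 0, 30, 45], [0, 0, 0, 0, 0, 0, 45]]}}

```text
t: 8.78
eef_pos: [450.6, 327.3, 124.2]
tcp_rot: [-3.14, -0.004, -3.032]
ft_force: [0.2, 1.0, -0.8]
opening: 0.471
grip_force: 0.0
```

```bash
python3 -c "
from h import *
c=cam('wrist');save('wrist3.png',c['color'][150:])
print(env.state()['eef_pos'])
plan(453.5,329,21,186.3)"
```

```text
[451.28111298 327.60750889 125.78508326]
turn wz -0.0 shift [-2.4  1.1 26.8]
```

View pics/wrist3.png

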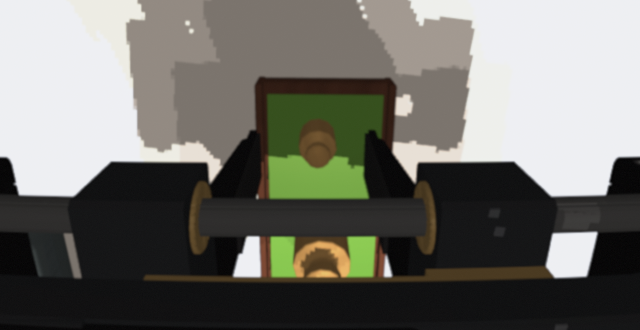

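The 50 stands at crop pixel (317,148), the fingertips at columns 255 and 370, so it is centred. The 200 is at (322,260). I check x by depth.

```bash
sed -i 's/plan(613.*/plan(453.5,329,21,186.3)/' m.py; python3 m.py
```

```text
8.925 [451.9 328.  127.3] [ 1.7997e+02  5.0000e-02 -1.7370e+02]
[298, 269, 37, 43, 1255] [443. 321.  24.] [458.8 338.7  46.1]
  knob [451.4 329.9  43.8] [452.  330.1  43.1]
[231, 280, 31, 69, 809] [442. 297.  49.] [464.6 306.9  75. ]
  knob [447.7 302.9  72.1] [453.3 301.7  72. ]
[363, 280, 31, 69, 776] [436. 349.  49.] [459.6 356.8  75. ]
  knob [442.3 351.4  72.1] [447.9 352.8  72. ]
[292, 387, 56, 40, 2080] [494. 324.  30.] [517.  351.4  63.2]
  knob [501.9 337.3  60.4] [502.9 337.7  60.2]
turn wz -0.0 shift [-1.7  0.9 28.3]
```

Call:
{"api": "jog_arm", "payload": {"motion": [[0, 0, 0, 0, -1, 16, 45], [0, 0, 0, 0, 0, 12, 40], [0, 0, 0, 0, 0, 0, 30], [0, 0, 0, 0, 0, 0, 15], [0, 0, 0, 0, 0, 0, 8], [0, 0, 0, 0, 0, 0, 8], [0, 0, 0, 0, 0, 0, 8]]}}

```text
t: 9.8
eef_pos: [451.8, 326.9, 98.7]
tcp_rot: [3.141, 0.0, -3.032]
ft_force: [-0.7, -0.1, 1.1]
opening: 0.18
grip_force: 30.0
```

Call:
{"api": "jog_arm", "payload": {"motion": [[0, 0, 0, 0, 0, -20, 8], [0, 0, 0, 0, 0, -45, 8], [0, 0, 0, 0, 0, -45, 8], [0, 0, 0, 0, 0, -35, 8], [0, 0, 0, 0, 0, 0, 8]]}}

```text
t: 10.42
eef_pos: [452.1, 327.1, 246.0]
tcp_rot: [3.14, 0.004, -3.032]
ft_force: [0.1, 0.1, -1.4]
opening: 0.177
grip_force: 30.0
```

```bash
python3 -c "
from h import *
cam('wrist')
plan(565,126,140,187.66)"
```

```text
turn wz -1.36 shift [ -85.5 -214.1   26.2]
```

Call:
{"api": "jog_arm", "payload": {"motion": [[0, 0, -1.4, -17, -43, 0, 8], [0, 0, 0, -17, -43, 0, 8], [0, 0, 0, -17, -43, 0, 8], [0, 0, 0, -17, -43, 0, 8], [0, 0, 0, -17, -42, 6, 8], [0, 0, 0, 0, 0, 20, 8], [0, 0, 0, 0, 0, 8, 8], [0, 0, 0, 0, 0, 0, 8], [0, 0, 0, 0, 0, 0, 8]]}}

```text
t: 11.6
eef_pos: [563.6, 126.1, 209.8]
tcp_rot: [3.142, 0.0, -3.006]
ft_force: [1.1, 0.1, 0.1]
opening: 0.176
grip_force: 30.0
```

```bash
python3 -c "
from h import *
cam('wrist')
plan(565,126,118,187.66)"
```

```text
turn wz 0.09 shift [-1.4 -0.3 13.9]
```

Call:
{"api": "jog_arm", "payload": {"motion": [[0, 0, 0, -1, 0, 6, 8], [0, 0, 0, 0, 0, 4, 8], [0, 0, 0, 0, 0, 2, 8], [0, 0, 0, 0, 0, 0, 8], [0, 0, 0, 0, 0, 0, 8]]}}

```text
t: 12.28
eef_pos: [564.6, 125.7, 197.5]
tcp_rot: [3.142, 0.0, -3.007]
ft_force: [-0.3, 0.4, -0.9]
opening: 0.178
grip_force: 30.0
```

Foot is about 1.8 mm above; last bit, then release and go toward the guard.

Call:
{"api": "jog_arm", "payload": {"motion": [[0, 0, 0, 0, 0, 1.2, 8], [0, 0, 0, 0, 0, 0, 8], [0, 0, 0, 0, 0, 0, 24], [0, 0, 0, 0, 0, 0, 36], [0, 0, 0, 0, 0, 0, 42], [0, 0, 0, 0, 0, -20, 45], [0, 0, 0, 0, 0, -45, 60], [0, 0, 0, 0, 0, -30, 80]]}}

```text
t: 13.28
eef_pos: [564.7, 125.8, 293.1]
tcp_rot: [3.142, 0.001, -3.007]
ft_force: [0.1, 0.4, 0.3]
opening: 0.626
grip_force: 0.0
```

```bash
python3 -c "
from h import *
cam('wrist')
plan(520,-346,150,176)
c=cam('scene');P=cloud(c)
m=(P[...,2]>117)&(P[...,2]<170)&(abs(P[...,0]-590)<66)&(abs(P[...,1]-130)<60)
k,L,st,_=cv2.connectedComponentsWithStats(m.astype(np.uint8))
for i in range(1,k):
    q=P[L==i];print(len(q),q.min(0).round(),q.max(0).round())"
```

```text
turn wz 11.71 shift [  12.5 -473.9   68.5]
60 [558. 114. 119.] [576. 132. 140.]
117 [605. 118. 117.] [627. 139. 150.]
1 [574. 117. 118.] [574. 117. 118.]
1 [575. 121. 117.] [575. 121. 117.]
```

Call:
{"api": "jog_arm", "payload": {"motion": [[0, 0, 5.9, 0, 0, 0, 90], [0, 0, 5.9, 0, 0, 0, 90], [0, 0, 0, 1, -53, 0, 90], [0, 0, 0, 1, -53, 0, 90], [0, 0, 0, 2, -53, 0, 90], [0, 0, 0, 2, -53, 10, 90], [0, 0, 0, 2, -53, 10, 90], [0, 0, 0, 2, -53, 10, 90], [0, 0, 0, 1, -53, 10, 90], [0, 0, 0, 1, -52, 10, 90]]}}

```text
t: 14.62
eef_pos: [521.8, -297.0, 239.9]
tcp_rot: [3.141, -0.001, 3.07]
ft_force: [1.2, 0.2, 0.7]
opening: 0.942
grip_force: 0.0
```

```bash
python3 -c "
from h import *
cam('wrist');cam('wrist');cam('wrist');c=cam('wrist');save('wrist4.png',c['color']);s=env.state()
print(s['eef_pos'],s['joints'].round(2))
P=cloud(c)
m=(P[...,2]>30)&(P[...,2]<45)&(P[...,1]>-420)&(P[...,1]<-270)
k,L,st,_=cv2.connectedComponentsWithStats(m.astype(np.uint8))
for i in range(1,k):
    q=P[L==i]
    if len(q)>50: print(st[i],len(q),q.min(0).round(),q.max(0).round(),cv2.minEnclosingCircle(q[:,:2].astype(np.float32)))
plan(535,-346,60,176)"
```

```text
[ 521.80108161 -295.84091509  239.93043485] [-0.63  0.51  1.68  0.    0.95 -2.12]
[ 194   63   99  103 7587] 7587 [ 400. -373.   30.] [ 470. -303.   37.] ((434.83154296875, -338.6595458984375), 36.42528533935547)
[ 205  210   89   86 5934] 5934 [ 501. -378.   30.] [ 567. -312.   37.] ((534.0469970703125, -344.9877014160156), 33.2838249206543)
turn wz -0.2 shift [-16.7 -49.1 101.9]
```

View pics/wrist4.png

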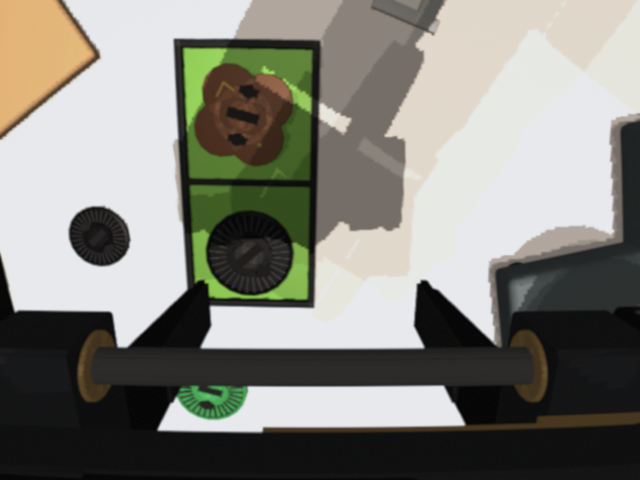

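The round black guard is at (250,252), on the lower cushion with the brown lobed one at (243,113). The smaller black one at (99,236) and the green one at (212,395) are loose on the table.

Call:
{"api": "jog_arm", "payload": {"motion": [[0, 0, 0, -15.6, -48.2, 0, 92], [0, 0, 0, 0, 0, 30, 92], [0, 0, 0, 0, 0, 40, 92], [0, 0, 0, 0, 0, 32, 92], [0, 0, 0, 0, 0, 10, 92], [0, 0, 0, 0, 0, 0, 92], [0, 0, 0, 0, 0, 0, 92]]}}

```text
t: 15.7
eef_pos: [535.0, -344.5, 130.6]
tcp_rot: [-3.141, 0.002, 3.07]
ft_force: [-0.0, -0.2, 0.0]
opening: 0.964
grip_force: 0.0
```

```bash
python3 -c "
from h import *
cam('wrist')
plan(534,-345,27.5,176)"
```

```text
turn wz -0.08 shift [ 0.9 -0.5 25.1]
```

Call:
{"api": "jog_arm", "payload": {"motion": [[0, 0, 0, 0, 0, 14, 92], [0, 0, 0, 0, 0, 8, 92], [0, 0, 0, 0, 0, 0, 85], [0, 0, 0, 0, 0, 0, 80]]}}

```text
t: 16.25
eef_pos: [534.6, -344.6, 107.2]
tcp_rot: [3.141, 0.0, 3.07]
ft_force: [0.3, -0.5, -0.3]
opening: 0.86
grip_force: 0.0
```

Tip at 29.2; I want about 27.

Call:
{"api": "jog_arm", "payload": {"motion": [[0, 0, 0, 0, 0, 2, 75], [0, 0, 0, 0, 0, 0, 68], [0, 0, 0, 0, 0, 0, 60], [0, 0, 0, 0, 0, 0, 60], [0, 0, 0, 0, 0, 0, 60], [0, 0, 0, 0, 0, -10, 60], [0, 0, 0, 0, 0, -20, 60], [0, 0, 0, 0, 0, 0, 60]]}}

```text
t: 17.25
eef_pos: [535.0, -344.8, 136.8]
tcp_rot: [-3.14, 0.002, 3.07]
ft_force: [0.6, 0.6, -1.4]
opening: 0.684
grip_force: 30.0
```

Run:
```python
from h import *
c=cam('scene');P=cloud(c)
print(env.state()['eef_pos'],env.state()['ft_force'])
col=c['color'].astype(int).sum(-1)
m=(P[...,2]>48)&(P[...,2]<75)&(abs(P[...,0]-534)<40)&(abs(P[...,1]+345)<40)
q=P[m];print(len(q),q.min(0).round(),q.max(0).round(),np.median(q[:,2]))
for z in range(48,76,2): print(z,((q[:,2]>=z)&(q[:,2]<z+2)).sum(),end='; ')
```

```text
[ 534.61230746 -344.58319321  135.83205314] [ 1.26232423 -0.28091687 -2.74386091]
643 [ 500. -384.   57.] [ 569. -309.   75.] 64.22753544982129
48 0; 50 0; 52 0; 54 0; 56 2; 58 14; 60 81; 62 199; 64 206; 66 99; 68 27; 70 6; 72 6; 74 3;
```

Call:
{"api": "jog_arm", "payload": {"motion": [[0, 0, 0, 0, 0, -30, 60], [0, 0, 0, 0, 0, -40, 60], [0, 0, 0, 0, 0, -30, 60], [0, 0, 0, 0, 0, 0, 60]]}}

```text
t: 17.8
eef_pos: [534.8, -344.8, 236.6]
tcp_rot: [-3.14, 0.003, 3.07]
ft_force: [-0.6, -0.2, -2.4]
opening: 0.683
grip_force: 30.0
```

```bash
python3 -c "
from h import *
cam('wrist')
plan(618,-79,130,180)"
```

```text
turn wz -4.1 shift [-83.6 265.5  26.9]
```

Call:
{"api": "jog_arm", "payload": {"motion": [[0, 0, -4.1, 0, 0, 0, 60], [0, 0, 0, -14, 44, 0, 60], [0, 0, 0, -14, 44, 0, 60], [0, 0, 0, -14, 44, 0, 60], [0, 0, 0, -14, 44, 0, 60], [0, 0, 0, -14, 44, 0, 60], [0, 0, 0, -14, 45, 0, 60], [0, 0, 0, 0, 0, 15, 60], [0, 0, 0, 0, 0, 12, 60], [0, 0, 0, 0, 0, 0, 60]]}}

```text
t: 19.1
eef_pos: [617.8, -80.4, 206.2]
tcp_rot: [3.141, -0.003, 3.14]
ft_force: [-0.1, -0.7, -0.4]
opening: 0.683
grip_force: 30.0
```

```bash
python3 -c "
from h import *
cam('wrist')
plan(618,-79,113,180)"
```

```text
turn wz -0.08 shift [ 0.1  1.5 16.3]
```

Call:
{"api": "jog_arm", "payload": {"motion": [[0, 0, 0, 0, 1, 7, 60], [0, 0, 0, 0, 0, 5, 60], [0, 0, 0, 0, 0, 0, 60], [0, 0, 0, 0, 0, 0, 60]]}}

```text
t: 19.65
eef_pos: [618.6, -78.6, 196.4]
tcp_rot: [3.142, 0.0, -3.142]
ft_force: [-0.8, -0.1, -1.0]
opening: 0.681
grip_force: 30.0
```

Call:
{"api": "jog_arm", "payload": {"motion": [[0, 0, 0, 0, 0, 3, 60], [0, 0, 0, 0, 0, 1.5, 60], [0, 0, 0, 0, 0, 0, 60], [0, 0, 0, 0, 0, 0, 60]]}}

```text
t: 20.15
eef_pos: [618.5, -78.5, 191.8]
tcp_rot: [3.142, 0.0, -3.142]
ft_force: [0.8, 0.6, -1.5]
opening: 0.682
grip_force: 30.0
```

Call:
{"api": "jog_arm", "payload": {"motion": [[0, 0, 0, 0, 0, 0.8, 60], [0, 0, 0, 0, 0, 0, 60], [0, 0, 0, 0, 0, 0, 70], [0, 0, 0, 0, 0, 0, 78], [0, 0, 0, 0, 0, 0, 78], [0, 0, 0, 0, 0, -15, 78], [0, 0, 0, 0, 0, -40, 60], [0, 0, 0, 0, 0, -30, 40]]}}

```text
t: 21.15
eef_pos: [618.7, -78.6, 278.5]
tcp_rot: [-3.141, 0.002, -3.142]
ft_force: [-0.0, -0.4, 0.0]
opening: 0.665
grip_force: 0.0
```

Run:
```python
from h import *
cam('wrist')
plan(492.5,-10.2,110,187.66)
for n in('scene','side'):
    c=cam(n);P=cloud(c); save(n+'5.png',c['color'][150:330,220:460])
    dark=(c['color'].max(-1)<90)&(P[...,2]>110)&(P[...,2]<125)&(abs(P[...,0]-618)<66)&(abs(P[...,1]+79)<66)
    q=P[dark];print(n,len(q),q.mean(0),q.min(0).round(),q.max(0).round())
    col=c["color"].astype(int); red=(col[...,0]>120)&(col[...,1]<60)&(col[...,2]<60)&(P[...,2]>60)&(P[...,2]<80)&(abs(P[...,1])<60)
    q=P[red];print('red',len(q),q.mean(0),q.min(0).round(),q.max(0).round())
```

```text
turn wz -7.65 shift [116.7  84.8  94.4]
scene 1088 [607.91789554 -80.58345193 114.21793978] [ 554. -144.  110.] [664. -15. 122.]
red 31 [493.44211304 -10.20443772  68.96504412] [482. -17.  64.] [502.  -4.  73.]
side 958 [607.26511317 -83.68816002 115.08821026] [ 554. -143.  110.] [650. -14. 123.]
red 32 [492.62354769 -10.53122741  69.46731622] [482. -17.  65.] [502.  -3.  74.]
```

Call:
{"api": "jog_arm", "payload": {"motion": [[0, 0, -7.6, 0, 0, 0, 40], [0, 0, 0, 39, 28, 0, 40], [0, 0, 0, 39, 28, 0, 40], [0, 0, 0, 39, 29, 0, 40], [0, 0, 0, 0, 0, 30, 40], [0, 0, 0, 0, 0, 30, 40], [0, 0, 0, 0, 0, 30, 40], [0, 0, 0, 0, 0, 10, 40], [0, 0, 0, 0, 0, 0, 40], [0, 0, 0, 0, 0, 0, 40]]}}

```text
t: 22.55
eef_pos: [491.6, -9.8, 176.8]
tcp_rot: [-3.141, 0.001, -3.009]
ft_force: [-0.2, -0.8, -0.0]
opening: 0.42
grip_force: 0.0
```

Run:
```python
from h import *
c=cam('wrist');save('wrist6.png',c['color'][150:])
P=cloud(c);col=c["color"].astype(int); red=(col[...,0]>90)&(col[...,1]<50)&(col[...,2]<50)&(P[...,2]>60)&(P[...,2]<85)
q=P[red];print(len(q),np.median(q,0),q.min(0).round(),q.max(0).round())
plan(492.5,-10.2,50,187.66)
```

```text
714 [491.14097646  -8.99286095  70.36738237] [482. -15.  68.] [501.  -2.  72.]
turn wz -0.06 shift [-0.9 -0.5 48.8]
```

View pics/wrist6.png

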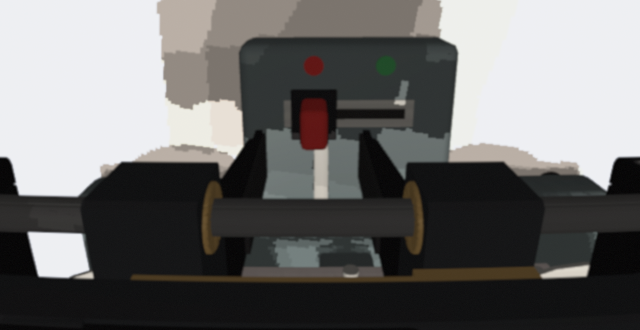

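The red grip is at crop (313,123), at the red-dot end, centred between the fingertips at columns 263 and 360. The green dot is at (386,65).

Call:
{"api": "jog_arm", "payload": {"motion": [[0, 0, 0, 0, 0, 25, 40], [0, 0, 0, 0, 0, 20, 40], [0, 0, 0, 0, 0, 0, 40], [0, 0, 0, 0, 0, 0, 30], [0, 0, 0, 0, 0, 0, 15], [0, 0, 0, 0, 0, 0, 8], [0, 0, 0, 0, 0, 0, 8], [0, 0, 0, 0, 0, 0, 8]]}}

```text
t: 23.6
eef_pos: [491.4, -9.3, 131.5]
tcp_rot: [3.141, 0.001, -3.009]
ft_force: [-0.2, 5.5, 4.9]
opening: 0.145
grip_force: 30.0
```

Call:
{"api": "jog_arm", "payload": {"motion": [[0, 0, 0, 0, 4, 0, 8], [0, 0, 0, 0, 6, 0, 8], [0, 0, 0, 0, 7, 0, 8], [0, 0, 0, 0, 7, 0, 8], [0, 0, 0, 0, 7, 0, 8], [0, 0, 0, 0, 6, 0, 8], [0, 0, 0, 0, 3, 0, 8], [0, 0, 0, 0, 0, 0, 8], [0, 0, 0, 0, 0, 0, 8]]}}

```text
t: 24.72
eef_pos: [486.0, 30.1, 131.5]
tcp_rot: [3.142, 0.001, -3.009]
ft_force: [-1.4, 2.1, 7.0]
opening: 0.146
grip_force: 30.0
```

Call:
{"api": "jog_arm", "payload": {"motion": [[0, 0, 0, 0, 0.8, 0, 8], [0, 0, 0, 0, 0.4, 0, 8], [0, 0, 0, 0, 0, 0, 8]]}}

```text
t: 25.1
eef_pos: [486.0, 30.7, 131.5]
tcp_rot: [-3.141, 0.001, -3.008]
ft_force: [-2.2, -5.9, 5.1]
opening: 0.147
grip_force: 30.0
```

At the stop. I release, raise the hand and let it settle.

Call:
{"api": "jog_arm", "payload": {"motion": [[0, 0, 0, 0, -0.8, 0, 8], [0, 0, 0, 0, 0, 0, 20], [0, 0, 0, 0, 0, 0, 36], [0, 0, 0, 0, 0, 0, 40], [0, 0, 0, 0, 0, -25, 40], [0, 0, 0, 0, 0, -30, 40], [0, 0, 0, 0, 0, 0, 40], [0, 0, 0, 0, 0, 0, 40], [0, 0, 0, 0, 0, 0, 40], [0, 0, 0, 0, 0, 0, 40]]}}

```text
t: 26.35
eef_pos: [485.8, 30.3, 185.3]
tcp_rot: [3.141, -0.001, -3.009]
ft_force: [0.4, 0.2, 0.1]
opening: 0.421
grip_force: 0.0
```

Call:
{"api": "jog_arm", "payload": {"motion": [[0, 0, 0, 0, 0, 0, 40], [0, 0, 0, 0, 0, 0, 40], [0, 0, 0, 0, 0, 0, 40], [0, 0, 0, 0, 0, 0, 40], [0, 0, 0, 0, 0, 0, 40], [0, 0, 0, 0, 0, 0, 40], [0, 0, 0, 0, 0, 0, 40], [0, 0, 0, 0, 0, 0, 40], [0, 0, 0, 0, 0, 0, 40], [0, 0, 0, 0, 0, 0, 40]]}}

```text
t: 27.6
eef_pos: [485.9, 30.3, 185.9]
tcp_rot: [3.141, 0.0, -3.009]
ft_force: [0.9, -0.3, -0.3]
opening: 0.422
grip_force: 0.0
```

Run:
```python
from h import *
c=cam('scene');P=cloud(c)
save('scene7.png',cv2.resize(c['color'][180:360,240:480],(800,600),interpolation=cv2.INTER_CUBIC))
for cx,cy in((590,129),(618,-79)):
    m=(np.hypot(P[...,0]-cx,P[...,1]-cy)<60)&(P[...,2]>95)&(P[...,2]<128)
    print(np.median(P[m],0).round(1))
col=c["color"].astype(int); red=(col[...,0]>120)&(col[...,1]<60)&(col[...,2]<60)&(P[...,2]>60)&(P[...,2]<80)&(abs(P[...,1])<60)
q=P[red];print('red',len(q),q.mean(0))
plan(487.2,29.4,50,187.66)
```

```text
[591.5 122.5 111.4]
[622.3 -81.6 111.9]
red 0 [nan nan nan]
turn wz -0.06 shift [-1.1 -1.1 57.9]<stdin>:8: RuntimeWarning: Mean of empty slice.
  ret = um.true_divide(
```

View pics/scene7.png

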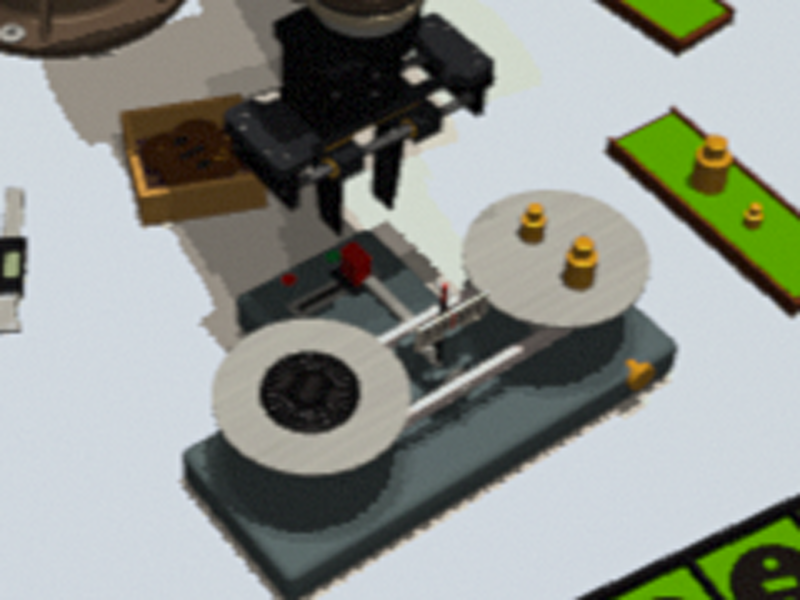

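The picture shows the guard flat on the near plate at (310,390), both weights upright on the other at (533,222) and (580,262), the red grip at the free end (355,262) and the hand clear. The plates are level to 0.5 mm. I wait a little longer, then lower onto the grip.

Call:
{"api": "jog_arm", "payload": {"motion": [[0, 0, 0, 0, 0, 0, 40], [0, 0, 0, 0, 0, 0, 40], [0, 0, 0, 0, 0, 0, 40], [0, 0, 0, 0, 0, 0, 40], [0, 0, 0, 0, 0, 0, 40], [0, 0, 0, 0, 0, 0, 40], [0, 0, 0, 0, 0, 0, 40], [0, 0, 0, 0, 0, 0, 40]]}}

```text
t: 28.65
eef_pos: [485.9, 30.3, 185.9]
tcp_rot: [3.142, 0.0, -3.009]
ft_force: [0.2, -0.4, -0.0]
opening: 0.424
grip_force: 0.0
```

Call:
{"api": "jog_arm", "payload": {"motion": [[0, 0, 0, 0, 0, 28, 40], [0, 0, 0, 0, 0, 26, 40], [0, 0, 0, 0, 0, 0, 40], [0, 0, 0, 0, 0, 0, 28], [0, 0, 0, 0, 0, 0, 14], [0, 0, 0, 0, 0, 0, 8], [0, 0, 0, 0, 0, 0, 8], [0, 0, 0, 0, 0, 0, 8]]}}

```text
t: 29.65
eef_pos: [486.1, 30.3, 132.5]
tcp_rot: [-3.141, 0.001, -3.009]
ft_force: [-1.6, 1.0, 7.8]
opening: 0.14
grip_force: 30.0
```

Call:
{"api": "jog_arm", "payload": {"motion": [[0, 0, 0, 0, -4, 0, 8], [0, 0, 0, 0, -6, 0, 8], [0, 0, 0, 0, -7, 0, 8], [0, 0, 0, 0, -7, 0, 8], [0, 0, 0, 0, -7, 0, 8], [0, 0, 0, 0, -6, 0, 8], [0, 0, 0, 0, -3, 0, 8], [0, 0, 0, 0, 0, 0, 8], [0, 0, 0, 0, 0, 0, 8]]}}

```text
t: 30.78
eef_pos: [491.5, -9.1, 132.5]
tcp_rot: [-3.142, 0.001, -3.009]
ft_force: [0.1, 3.8, 6.8]
opening: 0.145
grip_force: 30.0
```

Call:
{"api": "jog_arm", "payload": {"motion": [[0, 0, 0, 0, -0.8, 0, 8], [0, 0, 0, 0, 0, 0, 8]]}}

```text
t: 31.02
eef_pos: [491.5, -9.3, 132.5]
tcp_rot: [3.141, 0.001, -3.009]
ft_force: [0.6, 10.1, 6.9]
opening: 0.148
grip_force: 30.0
```

Call:
{"api": "jog_arm", "payload": {"motion": [[0, 0, 0, 0, 0.6, 0, 8], [0, 0, 0, 0, 0, 0, 20], [0, 0, 0, 0, 0, 0, 36], [0, 0, 0, 0, 0, 0, 40], [0, 0, 0, 0, 0, -25, 40], [0, 0, 0, 0, 0, -40, 40], [0, 0, 0, 0, 0, -40, 40], [0, 0, 0, 0, 0, -40, 40], [0, 0, 0, 0, 0, 0, 40], [0, 0, 0, 0, 0, 0, 40]]}}

```text
t: 32.28
eef_pos: [490.9, -9.6, 276.4]
tcp_rot: [3.141, -0.001, -3.009]
ft_force: [1.3, 0.2, 0.8]
opening: 0.423
grip_force: 0.0
```

Run:
```python
from h import *
for n in('side','scene','wrist'):
    c=cam(n);P=cloud(c)
    col=c["color"].astype(int); red=(col[...,0]>70)&(col[...,1]<40)&(col[...,2]<40)&(P[...,2]>60)&(P[...,2]<80)&(abs(P[...,1])<60)
    q=P[red];print('red',n,len(q),q.mean(0) if len(q) else 0)
    for cx,cy in((590,129),(618,-79)):
        m=(np.hypot(P[...,0]-cx,P[...,1]-cy)<60)&(P[...,2]>95)&(P[...,2]<128)
        if m.any(): print(np.median(P[m],0).round(1))
```

```text
red side 41 [490.72292491 -11.06482342  67.1530319 ]
[615.3  96.8 112.8]
[615.6 -83.4 113.1]
red scene 40 [495.90219696 -10.293659    67.39147126]
[591.3 122.7 111.4]
[622.1 -81.2 111.8]
red wrist 335 [486.95188669  -9.6446622   69.22148094]
[583.9 178.3 112.8]
[614.6 -30.1 112.1]
```

The lock is home (the grip is back at y ≈ -10, as at the start), the plates are level and the hand is clear.

```bash
python3 -c "
from cell import env
print(env.job_done())"
```

```text
the job is handed in; nothing more can be done
None
```

The guard balanced level against the 100 g and 50 g weights, confirming 150 g; I slid the lock back home, left guard and weights on their plates, and handed the job in at about 32 s (no verdict was returned).

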